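# Park the captive locking screw and open the board fixture's gate

### The job

Unlock and open the retaining gate of the board fixture. Pull the captive thumbscrew up against its spring until you feel its thread, turn it counterclockwise (seen from above) under a light pull until the thread catches, and wind it on up until it stays parked by itself, clear of the gate; then slide the gate fully open by its black post so that the board carrier is free, and let go. Do not strain the thread or force the gate against the screw, and leave the carrier and everything else on the bench where it is.

Things in the scene. Friction and masses are not known exactly. Their poses are not given: they have to be found in the camera images.
- fixture: Fixed low board fixture, an aluminium base plate 150 (x) x 315 (y) x 20 mm high (its plate runs from y -165 to +150 mm). Origin: at bench level on the captive screw's upright axis; z up; the gate slides along its y. Over the origin stands an orange bridge 64 x 52 mm, its top 62 mm over the bench, with a round steel bush of 48 mm diameter, top at 80 mm, through which the screw passes.
- knob (a point): Centre of the captive screw's head: a black flat wing 36 mm long (this point's x), 12 mm thick (its y; pinch it across this) and 26 mm high, on the upright screw axis; it moves and turns with the screw. At rest its centre is 107 mm above the bench, its underside 94 mm (a thin steel collar of 17 mm diameter lies under it at 91 mm). The screw has right-hand thread in the bush.
- screw: The captive screw (its head is knob). Origin: on the screw axis at bench level when at rest, rising with it. A spring pulls it down with 5 N at rest, 0.25 N more per mm, and snaps it back if let go before the thread has caught. Its lower end locks the gate until it is 18.5 mm up. More than 25 N between it and the threaded retainer hidden in the bush damages the thread.
- lift (a joint): Height of the screw above rest, m. Pulled up it meets the thread's underside after 6 to 8 mm (varies). Turned counterclockwise under a light pull (2 to 8 N beyond the spring) it comes to the thread start after 10 to 70 degrees (varies; about 35 degrees wide); there it must be pulled 8 to 9.5 mm further up, into the thread. Parked: over 19 mm and let go.
- turn (a joint): Turn of the screw, rad, growing counterclockwise seen from above; at 0 the wing lies along the fixture's x. From 50 degrees past the thread start the screw holds by itself, at any angle; it climbs 6.5 mm over 70 degrees, then runs level for 20 degrees, 20.5 to 22.5 mm above rest, up to a dead stop. 1.6 mm of play in the thread. Takes 0.08 N m free, 0.15 N m winding; stays where it is let go.
- slide: The steel gate, 42 mm wide and 16 mm thick, with a thin tongue over the carrier's edge and a black post at its other end. Origin: as the fixture's when closed.
- gate (a joint): How far the steel gate is open, m: 0 closed and locked, 0.052 fully open; it slides towards the fixture's -y with about 2.5 N of friction and stays where it is left. Blocked within 1.5 mm by the screw's lower end until the screw is parked.
- gate_post (a point): Point on the upright axis of the gate's black square post (14 x 14 mm, sides along the fixture's x and y, from 37 to 112 mm above the bench), 100 mm above the bench; 95 mm from the screw axis towards the fixture's -y when closed. The gate's top is 37 mm above the bench.
- carrier: Metal board carrier with a green board, 112 x 73 x 7 mm, lying in the fixture's nest under the gate's tongue; leave it there. Origin: centre of its underside.
- standoff: Loose brass standoff, 16 mm diameter, 18 mm high, on the fixture's plate; leave alone. Origin: centre of its underside.
- reel: Flat blue component reel, 130 mm diameter, 12 mm thick; leave alone. Origin: centre of its underside.
- driver: Screwdriver lying on the bench; leave alone. Origin: near its middle.
- cleaner: White bottle with a red cap, 52 mm diameter, 130 mm high; leave alone. Origin: centre of its underside.
- cup: Steel parts cup, 70 mm diameter, 50 mm high; leave alone. Origin: centre of its underside.
There are look-alikes about, which are no part of the job. There is more than one size of the carrier; the job needs the largest.

How it is judged:
On the way, in this order (a step that is already met when the one before it is completed fails the run):
1. the screw is pulled up off its seat, the gate still closed (value of joint lift above 0.005 m and value of joint gate below 0.004 m), for 0.1 s.
2. the screw is parked: it stands more than 19 mm up with the fingers off it, the gate still closed (value of joint lift above 0.019 m and contact force between the fingers and screw below 0.3 N and value of joint gate below 0.004 m), for 0.3 s.
At the end, for the whole second after the job is handed in: The screw stands parked more than 19 mm above rest by itself, the gate is open by more than 47 mm and at rest, the carrier lies flat in its nest, and nothing is held (value of joint lift above 0.019 m and value of joint gate above 0.047 m and velocity of joint gate below 0.005 m/s and z of carrier in the frame of fixture below 0.0225 m); the robot touches nothing.
It fails at once if the screw's thread is strained (more than 25 N on it) (contact force between screw and retainer above 25 N).
It fails at once if the gate is forced against the locking screw (more than 15 N) (contact force between screw and slide above 15 N).
It fails at once if the carrier or the standoff is moved more than 10 mm, or another thing on the bench more than 20 mm (distance of any of carrier, standoff from where it was at the start of the episode above 0.01 m or distance of any of reel, driver, cleaner, cup from where it was at the start of the episode above 0.02 m).
It also fails if it takes over 61 s, if anything falls off the work surface, if the arm or the gripper's body presses on something with over 40 N, if the wrist force passes 120 N, or if a joint passes its speed limit or range.

### The arm

A 6-joint arm with a two-finger parallel gripper is mounted at the origin on the work surface. World frame = base frame: x ahead of the robot, y to its left, z up, the work surface at z = 0. Lengths are in m, angles in rad, forces in N, time in s.
With the tool pointing down it reaches from about 0.25 to 0.725 m from the base axis. Payload 4 kg.
Tool frame: the origin (TCP) lies between the finger pads; the fingertips stand 8 mm ahead of it and the grasp point (between the pads) lies 11 mm behind it (ctrl.tcp_to_tips is the z of the fingertips in the tool frame, in m); z points along the fingers, x is the direction in which the jaws open and shut, and the axes are right-handed (so a half turn about z gives the same grasp; the last joint's range is limited). The gripper opens to 85 mm and grips with 20 to 120 N. Pads are 22 mm wide; open, the fingers measure 114 mm over their backs; the gripper's body (76 mm by 85 mm) begins 54 mm behind the grasp point. The pads swing forward as they close: fully open they stand 13 mm farther back than shut.
Start: joints at [1.111, 0.241, 0.005, 1.335, 0, 1.571], TCP at [0.222, 0.448, 0.239] pointing down, gripper open.
Joint ranges: [-2.72, 2.72], [-1.05, 1.87], [-1.09, 1.28], [-1.99, 2.15], [-1.42, 1.44], [-3.14, 3.14]. Speed limits (rad/s): [2.79, 2.79, 3.14, 3.14, 3.14, 3.14].

### API

Orientations are given as [roll, pitch, yaw] about the fixed x, y, z axes, in that order (R = Rz(yaw) Ry(pitch) Rx(roll)).
In Python, from station import ctrl, viewer gives the robot as it stands. The module is installed in compiled form; this text tells all that it offers.
- The arm moves only by the tool step_arm, never from a script. Its argument "rows" is a list of rows, each a list of 7 numbers: the turn, a rotation vector about the tool's x, y, z in degrees, then the shift along the tool's x, y, z in m, then the finger opening in m, from 0 to 0.0854. In form: [[ax, ay, az, dx, dy, dz, fingers], ...]. A call has 1 to 12 rows; each row shifts and turns the commanded pose from where the row before left it, along the tool's axes as they then stand; what a row does not reach is not made up. A row lasts 1/10 s, in which the tool goes at most 50 mm and 8.59 degrees, less where a joint would pass 70% of its speed; a pose out of reach is approached as far as the arm can. A call is refused whole if a number of a shift passes 0.05 or a number of a turn 8.59, either way. A call with a gripper value outside its range is refused whole. The fingers move at their own pace and stop on an object; "force" is the grip in N (left out, the last holds). Time passes only in rows, so rows that do not move let the fingers close. It gives the time, the measured TCP pose, the force and the opening at its end, in the units of the state.
- ctrl.read_state(): the state, without advancing time (a new reading comes with each control period).
- viewer.grab_frame(name): name is "side" or "top"; returns the picture (400x640x3 uint8, red, green, blue); there is no depth.
- viewer.camera_params(name): a dict with "fx", "fy", "cx", "cy" (pixels), "extrinsics" (4x4, takes a point from camera to world coordinates). Camera axes: x right, y down, z forward; pixel columns grow to the right and rows downward; lengths in m; the calibration is good to about 2 mm. A picture is of the moment at which its call begins. camera_params takes no time and is no camera call.
- ctrl.close_job(): hands the job in, once; it reports no verdict.
The state is a dict: "t": time; "joints": joint angles; "joint_vel": joint speeds; "joint_efforts": joint torques, N m; "tool_pos": TCP position; "tool_rot": TCP orientation; "wrist_force": force on the tool from outside, world axes, zero at the start; "wrist_torque": the same for the moment, N m; "gripper_width": finger opening in m.
Only numpy, scipy, OpenCV 4.12 (cv2) and the standard library are available. Lean on these libraries where they do the work, as an engineer would, in place of code of your own. Each camera call takes 0.05 s, during which the arm holds its last target.

## Working session

There is one attempt and no reset: what is moved stays moved. The work goes in short steps, Python scripts to look and compute and a tool call to move; the robot and the scene stay as the last step left them, time stands still between calls to the robot, and variables do not carry over. Pictures are saved under pics/ and viewed, and the job is handed in when it is done.

Besides the shell and the picture viewer there is one more tool, called after "Call:" as a command line: name --pt "numbers of a row" for each row, then --argument value for the rest. step_arm: Moves the arm, as the interface text tells. Its arguments: {"type":"object","properties":{"rows":{"type":"array","items":{"type":"array","items":{"type":"number"}}},"force":{"type":"number"}},"required":["rows"]}

```bash
mkdir -p pics; ls
python3 - <<'E'
from station import ctrl, viewer
import cv2, numpy as np
np.set_printoptions(precision=4,suppress=True)
s=ctrl.read_state(); print(s, ctrl.tcp_to_tips)
for n in("side","top"):
    f=viewer.grab_frame(n); cv2.imwrite(f"pics/{n}0.png",f[:,:,::-1]); print(n,viewer.camera_params(n))
E
```

```text
pics
{'t': 0.0, 'joints': array([ 1.111 ,  0.2414,  0.0037,  1.3352, -0.    ,  1.5708]), 'joint_vel': array([ 0.0002, -0.0006,  0.0002, -0.0006,  0.0004,  0.0019]), 'joint_efforts': array([ -0.0008, -37.2316,  25.2408,   0.0169,  -0.0001,  -0.    ]), 'tool_pos': array([0.2216, 0.4475, 0.2384]), 'tool_rot': array([3.1416, 0.002 , 1.111 ]), 'wrist_force': array([-0.5345,  0.9683,  0.4853]), 'wrist_torque': array([ 0.0118,  0.0221, -0.0107]), 'gripper_width': 0.08546190449335864} 0.008
side {'fx': 370.00784997489126, 'fy': 370.00784997489126, 'cx': 322.60114929189626, 'cy': 201.50050031457346, 'extrinsics': array([[ 0.9557, -0.1736,  0.2377,  0.2466],
       [-0.2937, -0.5085,  0.8094, -0.8791],
       [-0.0196, -0.8434, -0.537 ,  0.6997],
       [ 0.    ,  0.    ,  0.    ,  1.    ]])}
top {'fx': 417.2228798639006, 'fy': 417.2228798639006, 'cx': 322.0300148018974, 'cy': 199.47207530459735, 'extrinsics': array([[-0.0317, -0.9739,  0.2249,  0.2839],
       [-0.9995,  0.0321, -0.0016,  0.0324],
       [-0.0057, -0.2248, -0.9744,  1.1639],
       [ 0.    ,  0.    ,  0.    ,  1.    ]])}
```

View pics/side0.png

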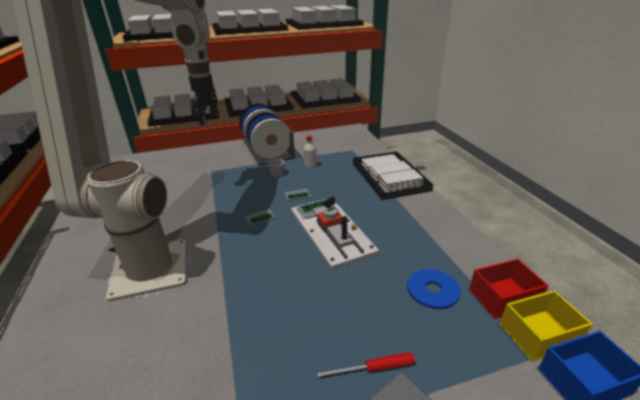

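View pics/top0.png

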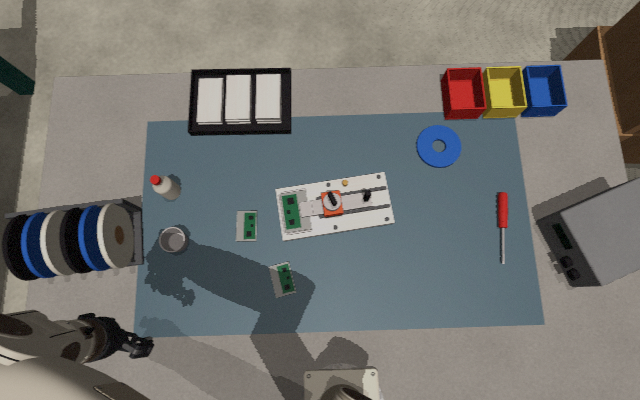

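Run:
```python
import cv2
a=cv2.imread("pics/top0.png")[160:250,265:405]; cv2.imwrite("pics/topz.png",cv2.resize(a,None,fx=5.5,fy=5.5,interpolation=cv2.INTER_CUBIC))
a=cv2.imread("pics/side0.png")[180:275,280:390]; cv2.imwrite("pics/sidez.png",cv2.resize(a,None,fx=6,fy=6,interpolation=cv2.INTER_CUBIC))
```

```text
(no output)
```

View pics/topz.png

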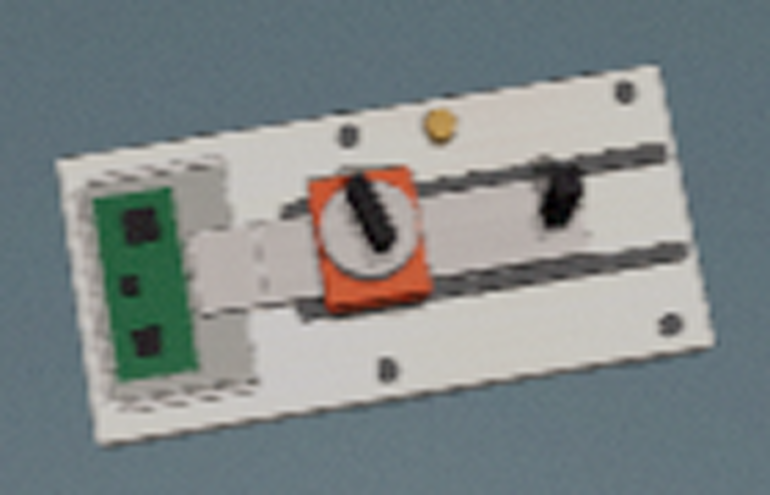

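View pics/sidez.png

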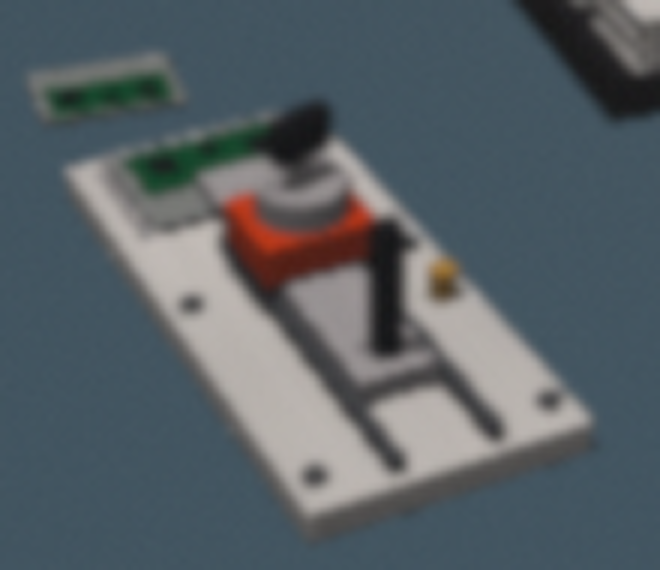

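```bash
cat > h.py <<'E'
import numpy as np, cv2
from station import ctrl, viewer
np.set_printoptions(precision=4,suppress=True)
def onplane(n,px,z):
    p=viewer.camera_params(n); E=np.array(p["extrinsics"]); px=np.atleast_2d(px).astype(float)
    d=np.c_[(px[:,0]-p["cx"])/p["fx"],(px[:,1]-p["cy"])/p["fy"],np.ones(len(px))]@E[:3,:3].T
    return E[:3,3]+d*((z-E[2,3])/d[:,2])[:,None]
def proj(n,P):
    p=viewer.camera_params(n); E=np.array(p["extrinsics"]); q=(np.atleast_2d(P)-E[:3,3])@E[:3,:3]
    return np.c_[q[:,0]/q[:,2]*p["fx"]+p["cx"],q[:,1]/q[:,2]*p["fy"]+p["cy"]]
E
python3 - <<'E'
from h import *
im=cv2.imread("pics/top0.png"); K=6
x0,y0=265,160
c=cv2.resize(im[y0:250,x0:405],None,fx=K,fy=K,interpolation=cv2.INTER_CUBIC)
def px(cn): return (cn.reshape(-1,2)+.5)/K-.5+[x0,y0]
hsv=cv2.cvtColor(c,cv2.COLOR_BGR2HSV)
bg=(hsv[...,0]>90)&(hsv[...,0]<115)&(hsv[...,1]>50)&(hsv[...,2]>70)
m=(~bg).astype(np.uint8); m=cv2.morphologyEx(m,cv2.MORPH_OPEN,np.ones((15,15)))
cn=max(cv2.findContours(m,0,1)[0],key=cv2.contourArea)
P=onplane("top",px(cn),.02)[:,:2]
r=cv2.minAreaRect((P*1000).astype(np.float32)); print("plate",r); print(cv2.boxPoints(r))
def show(name,m,z):
    for cn in cv2.findContours(m.astype(np.uint8),0,1)[0]:
        if cv2.contourArea(cn)<300: continue
        P=onplane("top",px(cn),z)[:,:2]*1000
        print(name,cv2.contourArea(cn),px(cn).mean(0),cv2.minAreaRect(P.astype(np.float32)))
show("dark@120",hsv[...,2]<65,.12)
show("orange@62",(hsv[...,0]<15)&(hsv[...,1]>150),.062)
show("brass@18+20",(hsv[...,0]>14)&(hsv[...,0]<28)&(hsv[...,1]>120),.038)
show("green@27",(hsv[...,0]>60)&(hsv[...,0]<90)&(hsv[...,1]>100),.027)
E
```

```text
plate ((520.2555541992188, -4.0111083984375), (176.9169464111328, 322.4773864746094), 7.535606384277344)
[[ 411.4158  144.2344]
 [ 453.7062 -175.4579]
 [ 629.0953 -152.2566]
 [ 586.8049  167.4357]]
dark@120 860.5 [291.328  221.5038] ((469.65716552734375, 109.89283752441406), (13.942776679992676, 14.085382461547852), 14.830016136169434)
dark@120 394.0 [288.1048 211.5143] ((496.1109619140625, 118.30802917480469), (8.506932258605957, 10.000764846801758), 89.28575897216797)
dark@120 1366.0 [290.1095 200.6281] ((524.6757202148438, 112.5638656616211), (17.517364501953125, 17.066003799438477), 10.26736831665039)
dark@120 2134.5 [331.7491 198.3893] ((526.8701171875, 5.849513053894043), (38.579830169677734, 12.916583061218262), 23.818601608276367)
dark@120 2390.0 [365.9738 194.0656] ((533.5883178710938, -85.27915954589844), (30.385202407836914, 24.470748901367188), 8.916396141052246)
orange@62 4221.5 [332.1101 210.9668] ((508.53350830078125, 2.377462387084961), (32.967262268066406, 52.629093170166016), 2.4648783206939697)
orange@62 855.5 [323.4703 195.1393] ((551.010009765625, 27.494369506835938), (14.323617935180664, 28.776334762573242), 52.178157806396484)
orange@62 650.0 [335.8112 192.0625] ((558.6204833984375, -8.099946975708008), (25.886720657348633, 11.862378120422363), 66.69168853759766)
brass@18+20 668.5 [344.4747 182.3605] ((590.4512939453125, -33.25107955932617), (12.386775016784668, 15.990903854370117), 75.77437591552734)
green@27 16124.0 [290.871  211.1125] ((516.1685180664062, 118.21441650390625), (94.55193328857422, 39.360748291015625), 7.218692302703857)
```

Run:
```python
from h import *
c=np.array([(58,160),(655,66),(713,345),(98,443)])/5.5-.4+[265,160]
P=onplane("top",c,.02); print(P*1000); 
print([np.linalg.norm(P[i]-P[(i+1)%4])*1000 for i in range(4)])
d1=P[0]-P[1]; d2=P[3]-P[2]; 
for d in(d1,d2): print(np.degrees(np.arctan2(-d[0],d[1])))
y=(d1+d2)[:2]; y/=np.linalg.norm(y); print("O est",(P.mean(0)[:2]+.0075*y)*1000)
# side view corners
s=np.array([(65,170),(305,520),(592,425),(280,108)])/6-.4+[280,180]
Q=onplane("side",s,.02); print(Q*1000,[np.linalg.norm(Q[i]-Q[(i+1)%4])*1000 for i in range(4)])
# knob mask in side
im=cv2.imread("pics/side0.png")[180:275,280:390]; im=cv2.resize(im,None,fx=6,fy=6,interpolation=cv2.INTER_CUBIC)
m=(im.max(2)<60).astype(np.uint8)
for cn in cv2.findContours(m,0,1)[0]:
    if cv2.contourArea(cn)>800:
        M=cv2.moments(cn); u=np.array([M['m10'],M['m01']])/M['m00']/6-.4+[280,180]; print(cv2.contourArea(cn),u,cv2.boundingRect(cn),onplane("side",u,.107)*1000)
# bush circle
b=np.array([(371,227)])/5.5-.4+[265,160]; print("bush",onplane("top",b,.08)*1000)
# predicted knob from candidate
print(proj("side",[[.5265,.0055,.107]]),proj("top",[[.5265,.0055,.107]]))
```

```text
[[ 583.5427  162.3003   20.    ]
 [ 623.6658 -147.9818   20.    ]
 [ 476.1577 -167.6972   20.    ]
 [ 436.5678  143.2087   20.    ]]
[np.float64(312.8655290422531), np.float64(148.8198891797315), np.float64(313.416326920939), np.float64(148.20968449585746)]
7.368130608384014
7.256822343299763
O est [529.0289   4.8965]
[[ 434.0335  141.9613   20.    ]
 [ 472.4342 -170.4371   20.    ]
 [ 620.7203 -150.8579   20.    ]
 [ 567.0357  165.4781   20.    ]] [np.float64(314.74972080947487), np.float64(149.57309166476844), np.float64(320.85901202156373), np.float64(135.06522585259626)]
3461.5 [343.8298 227.1591] (364, 224, 43, 130) [[ 525.3266 -126.714   107.    ]]
3139.5 [328.4755 202.144 ] (244, 103, 87, 67) [[524.5254   5.277  107.    ]]
6877.5 [378.4344 189.5772] (516, 0, 144, 120) [[694.5851  24.2242 107.    ]]
bush [[529.2877   4.0947  80.    ]]
[[329.0843 201.9903]] [[331.7378 199.6343]]
```

Call:
step_arm --pt "0 0 0 -0.0238 0.0427 0 0.085" --pt "0 0 0 -0.0238 0.0427 0 0.085" --pt "0 0 0 -0.0238 0.0427 0 0.085" --pt "0 0 0 -0.0238 0.0427 0 0.085" --pt "0 0 0 -0.0238 0.0427 0 0.085" --pt "0 0 0 -0.0238 0.0427 0 0.085" --pt "0 0 0 -0.0238 0.0427 0 0.085" --pt "0 0 0 -0.0238 0.0427 0 0.085" --pt "0 0 0 -0.0238 0.0427 0 0.085" --pt "0 0 0 -0.0238 0.0427 0 0.085" --pt "0 0 0 -0.0238 0.0427 0 0.085" --pt "0 0 0 0 0 0 0.085"

```text
t: 1.3
tool_pos: [0.529, 0.0002, 0.2381]
tool_rot: [3.141, 0.001, 1.104]
wrist_force: [-0.6, -0.1, 0.0]
gripper_width: 0.0848
```

Call:
step_arm --pt "0 0 8.5 0 0 0 0.085" --pt "0 0 8.5 0 0 0 0.085" --pt "0 0 8.5 0 0 0 0.085" --pt "0 0 8.5 0 0 0 0.085" --pt "0 0 8.5 0 0 0 0.085" --pt "0 0 8.5 0 0 0 0.085" --pt "0 0 8.5 0 0 0 0.085" --pt "0 0 8.5 0 0 0 0.085" --pt "0 0 8.5 0 0 0 0.085" --pt "0 0 8.5 0 0 0 0.085" --pt "0 0 0 0 0 0 0.085"

```text
t: 2.4
tool_pos: [0.526, 0.0056, 0.2389]
tool_rot: [3.141, 0.001, -0.372]
wrist_force: [-0.8, 0.0, -0.2]
gripper_width: 0.0851
```

Run:
```python
from h import *
print(ctrl.read_state())
```

```text
{'t': 2.4, 'joints': array([0.0105, 0.2935, 0.0748, 1.3533, 0.0001, 1.953 ]), 'joint_vel': array([-0.0029,  0.0009,  0.0044, -0.0003, -0.0003, -0.1101]), 'joint_efforts': array([ -0.0459, -39.8901,  25.3904,   0.0038,  -0.0023,   0.6671]), 'tool_pos': array([0.526 , 0.0056, 0.2389]), 'tool_rot': array([ 3.1413,  0.0012, -0.3717]), 'wrist_force': array([-0.8212,  0.0196, -0.2224]), 'wrist_torque': array([-0.0339,  0.0002,  0.0329]), 'gripper_width': 0.08507970067327739}
```

Call:
step_arm --pt "0 0 8.5 0 0 0 0.06" --pt "0 0 8.5 0 0 0 0.06" --pt "0 0 8.5 0 0 0 0.06" --pt "0 0 8.5 0 0 0 0.06" --pt "0 0 8.5 0 0 0 0.06" --pt "0 0 2.4 0 0 0 0.06" --pt "0 0 0 0.001 -0.001 0.03 0.06" --pt "0 0 0 0 0 0.03 0.06" --pt "0 0 0 0 0 0.01 0.06" --pt "0 0 0 0 0 0 0.06"

```text
t: 3.4
tool_pos: [0.5263, 0.0047, 0.1676]
tool_rot: [3.137, 0.002, -1.154]
wrist_force: [-0.2, -0.9, 0.5]
gripper_width: 0.0601
```

Run:
```python
from h import *
print(ctrl.read_state())
for n,(x,y) in dict(top=(265,140),side=(270,130)).items():
    f=viewer.grab_frame(n)[:,:,::-1][y:y+130,x:x+140]; cv2.imwrite(f"pics/{n}1.png",cv2.resize(f,None,fx=4,fy=4,interpolation=cv2.INTER_CUBIC))
```

```text
{'t': 3.4, 'joints': array([ 0.009 ,  0.3373, -0.0536,  1.1845,  0.0001,  2.734 ]), 'joint_vel': array([-0.0016, -0.0259,  0.0601,  0.0268, -0.0006,  0.0079]), 'joint_efforts': array([  0.0013, -40.0068,  23.526 ,  -0.2733,   0.0006,  -0.0134]), 'tool_pos': array([0.5263, 0.0047, 0.1676]), 'tool_rot': array([ 3.1374,  0.0019, -1.1542]), 'wrist_force': array([-0.2268, -0.8594,  0.4553]), 'wrist_torque': array([ 0.0431, -0.0026,  0.0073]), 'gripper_width': 0.06006571024398947}
```

View pics/side1.png

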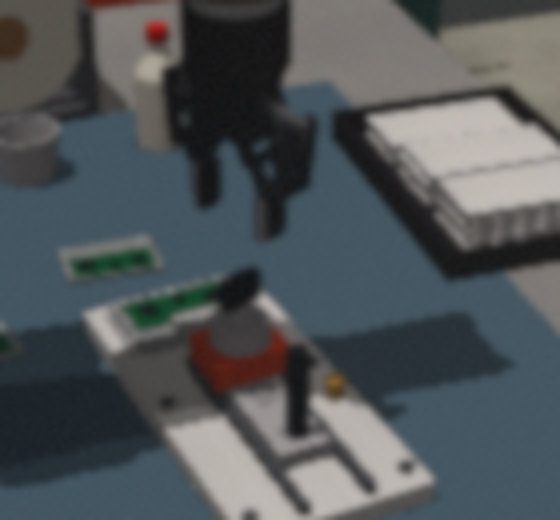

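View pics/top1.png

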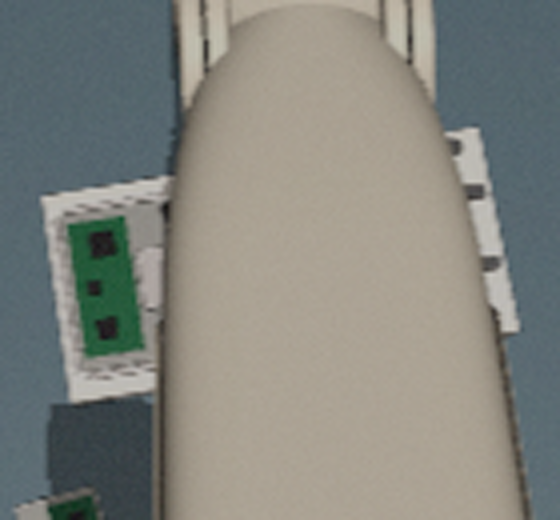

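The side view shows the fingers at zoom pixels (205,205) and (268,235), on both sides of the knob at (240,287). The arm hides the knob in the top view. I'll go down and grip.

Call:
step_arm --pt "0 0 0 0 0 0.03 0.05" --pt "0 0 0 0 0 0.02 0.05" --pt "0 0 0 0 0 0.013 0.04" --pt "0 0 0 0 0 0.006 0.04" --pt "0 0 0 0 0 0 0.04" --force 40

```text
t: 4.0
tool_pos: [0.5284, 0.0045, 0.1008]
tool_rot: [-3.141, -0.0, -1.156]
wrist_force: [-0.4, -0.1, -0.0]
gripper_width: 0.0399
```

Call:
step_arm --pt "0 0 0 0 0 0 0.025" --pt "0 0 0 0 0 0 0.015" --pt "0 0 0 0 0 0 0.005" --pt "0 0 0 0 0 0 0.005" --pt "0 0 0 0 0 0 0.005" --force 40

```text
t: 4.5
tool_pos: [0.5285, 0.0062, 0.1022]
tool_rot: [-3.138, 0.002, -1.155]
wrist_force: [-2.2, 4.2, 5.6]
gripper_width: 0.0113
```

Run:
```python
from h import *
print(ctrl.read_state())
for n,(x,y) in dict(side=(280,130)).items():
    f=viewer.grab_frame(n)[:,:,::-1][y:y+100,x:x+100]; cv2.imwrite(f"pics/{n}2.png",cv2.resize(f,None,fx=5.5,fy=5.5,interpolation=cv2.INTER_CUBIC))
```

```text
{'t': 4.5, 'joints': array([ 0.0098,  0.394 , -0.1539,  1.0208,  0.0036,  2.7353]), 'joint_vel': array([-0.0022, -0.0006, -0.0001, -0.0006,  0.0004,  0.0005]), 'joint_efforts': array([ -2.4519, -38.9   ,  21.9721,  -1.021 ,  -1.3953,   0.0582]), 'tool_pos': array([0.5285, 0.0062, 0.1022]), 'tool_rot': array([-3.1382,  0.0025, -1.1547]), 'wrist_force': array([-2.191 ,  4.2033,  5.561 ]), 'wrist_torque': array([1.0165, 0.4838, 0.071 ]), 'gripper_width': 0.011272127789115093}
```

View pics/side2.png

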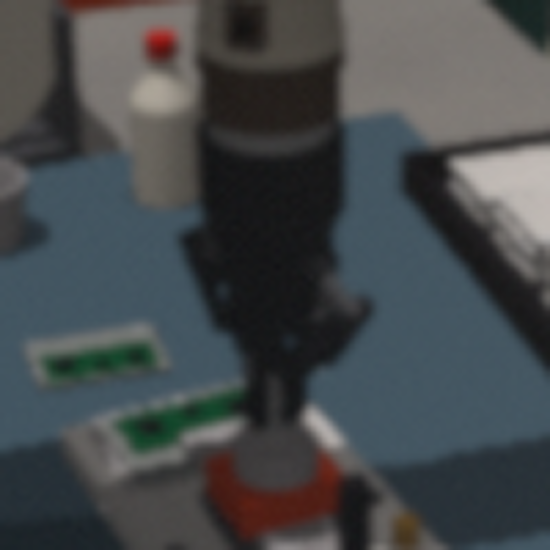

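Call:
step_arm --pt "0 0 0 -0.0018 0 -0.001 0.005" --pt "0 0 0 0 0 -0.001 0.005" --pt "0 0 0 0 0 0 0.005" --pt "0 0 0 0 0 0 0.005"

```text
t: 4.95
tool_pos: [0.528, 0.0065, 0.1024]
tool_rot: [-3.14, 0.0, -1.156]
wrist_force: [3.8, 3.2, -4.9]
gripper_width: 0.0114
```

Call:
step_arm --pt "0 0 0 0 0 -0.001 0.005" --pt "0 0 0 0 0 -0.001 0.005" --pt "0 0 0 0 0 0 0.005" --pt "0 0 0 0 0 0 0.005"

```text
t: 5.35
tool_pos: [0.5279, 0.0065, 0.1042]
tool_rot: [-3.14, 0.0, -1.156]
wrist_force: [4.3, 3.2, -6.3]
gripper_width: 0.0112
```

Call:
step_arm --pt "0 0 0 0 0 -0.001 0.005" --pt "0 0 0 0 0 -0.001 0.005" --pt "0 0 0 0 0 0 0.005" --pt "0 0 0 0 0 0 0.005"

```text
t: 5.75
tool_pos: [0.5279, 0.0065, 0.1062]
tool_rot: [-3.14, 0.0, -1.156]
wrist_force: [4.9, 3.5, -6.9]
gripper_width: 0.0117
```

Call:
step_arm --pt "0 0 0 -0.0003 -0.0015 -0.001 0.005" --pt "0 0 0 0 0 -0.0005 0.005" --pt "0 0 0 0 0 0 0.005" --pt "0 0 0 0 0 0 0.005"

```text
t: 6.15
tool_pos: [0.5281, 0.0067, 0.1075]
tool_rot: [3.141, -0.0, -1.156]
wrist_force: [3.6, 0.6, -7.7]
gripper_width: 0.0112
```

Call:
step_arm --pt "0 0 0 0 0 -0.001 0.005" --pt "0 0 0 0 0 0 0.005" --pt "0 0 0 0 0 0 0.005"

```text
t: 6.45
tool_pos: [0.5281, 0.0068, 0.1087]
tool_rot: [3.141, -0.0, -1.156]
wrist_force: [1.5, -0.5, -7.5]
gripper_width: 0.0112
```

Call:
step_arm --pt "0 0 0 0 0 -0.001 0.005" --pt "0 0 0 0 0 0 0.005" --pt "0 0 0 0 0 0 0.005"

```text
t: 6.75
tool_pos: [0.528, 0.0068, 0.1091]
tool_rot: [3.14, 0.0, -1.156]
wrist_force: [3.0, -0.4, -13.9]
gripper_width: 0.0112
```

Call:
step_arm --pt "0 0 0 0 0 0.0003 0.005" --pt "0 0 -4 0 0 0 0.005" --pt "0 0 -4 0 0 0 0.005" --pt "0 0 0 0 0 0 0.005"

```text
t: 7.15
tool_pos: [0.5281, 0.0068, 0.1091]
tool_rot: [3.14, 0.0, -1.017]
wrist_force: [2.4, -1.4, -13.7]
gripper_width: 0.0108
```

Call:
step_arm --pt "0 0 -4 0 0 0.0003 0.005" --pt "0 0 -4 0 0 0 0.005" --pt "0 0 0 0 0 0 0.005"

```text
t: 7.45
tool_pos: [0.5281, 0.0068, 0.1091]
tool_rot: [3.141, 0.0, -0.878]
wrist_force: [2.7, -1.9, -12.7]
gripper_width: 0.0116
```

Call:
step_arm --pt "0 0 -4 0 0 0 0.005" --pt "0 0 -4 0 0 0 0.005" --pt "0 0 0 0 0 0 0.005"

```text
t: 7.75
tool_pos: [0.5283, 0.0068, 0.1096]
tool_rot: [3.141, -0.0, -0.74]
wrist_force: [0.6, -1.4, -7.8]
gripper_width: 0.0112
```

Call:
step_arm --pt "0 0 -5 0 0 -0.001 0.005" --pt "0 0 0 0 0 -0.001 0.005" --pt "0 0 0 0 0 0 0.005" --pt "0 0 0 0 0 0 0.005"

```text
t: 8.15
tool_pos: [0.5283, 0.0068, 0.1114]
tool_rot: [3.141, -0.0, -0.652]
wrist_force: [0.8, -3.2, -8.3]
gripper_width: 0.0111
```

Call:
step_arm --pt "0 0 -4 0 0 -0.001 0.005" --pt "0 0 0 0 0 -0.001 0.005" --pt "0 0 0 0 0 -0.001 0.005" --pt "0 0 0 0 0 0 0.005" --pt "0 0 0 0 0 0 0.005"

```text
t: 8.65
tool_pos: [0.5283, 0.0068, 0.1141]
tool_rot: [3.141, -0.0, -0.581]
wrist_force: [0.4, -3.7, -8.7]
gripper_width: 0.0111
```

Call:
step_arm --pt "0 0 0 0 0 -0.001 0.005" --pt "0 0 0 0 0 -0.001 0.005" --pt "0 0 0 0 0 0 0.005" --pt "0 0 0 0 0 0 0.005"

```text
t: 9.05
tool_pos: [0.5283, 0.0069, 0.1161]
tool_rot: [3.141, 0.0, -0.581]
wrist_force: [0.5, -3.8, -9.7]
gripper_width: 0.0111
```

Call:
step_arm --pt "0 0 0 0 0 -0.001 0.005" --pt "0 0 0 0 0 0 0.005" --pt "0 0 0 0 0 0 0.005"

```text
t: 9.35
tool_pos: [0.5283, 0.0069, 0.1172]
tool_rot: [3.141, 0.0, -0.58]
wrist_force: [-0.5, -5.4, -11.0]
gripper_width: 0.0113
```

Call:
step_arm --pt "0 0 0 0 0 -0.0005 0.005" --pt "0 0 0 0 0 0 0.005" --pt "0 0 0 0 0 0 0.005"

```text
t: 9.65
tool_pos: [0.5284, 0.0069, 0.1177]
tool_rot: [3.141, 0.0, -0.58]
wrist_force: [-0.9, -5.1, -10.0]
gripper_width: 0.0112
```

Call:
step_arm --pt "0 0 0 0.0005 0.0008 -0.0005 0.005" --pt "0 0 0 0 0 0 0.005" --pt "0 0 0 0 0 0 0.005"

```text
t: 9.95
tool_pos: [0.5284, 0.0066, 0.1182]
tool_rot: [-3.141, 0.001, -0.58]
wrist_force: [-0.2, -1.8, -9.5]
gripper_width: 0.0111
```

Call:
step_arm --pt "0 0 0 0 0 -0.0005 0.005" --pt "0 0 0 0 0 0 0.005" --pt "0 0 0 0 0 0 0.005"

```text
t: 10.25
tool_pos: [0.5283, 0.0066, 0.1185]
tool_rot: [-3.141, 0.001, -0.58]
wrist_force: [0.6, -0.2, -12.3]
gripper_width: 0.0107
```

Call:
step_arm --pt "0 0 -4 0 0 -0.0003 0.005" --pt "0 0 -4 0 0 -0.0004 0.005" --pt "0 0 0 0 0 0 0.005"

```text
t: 10.55
tool_pos: [0.5283, 0.0065, 0.1187]
tool_rot: [-3.141, 0.001, -0.44]
wrist_force: [2.1, 0.1, -16.3]
gripper_width: 0.0113
```

Call:
step_arm --pt "0 0 -4 0 0 -0.0003 0.005" --pt "0 0 -4 0 0 -0.0004 0.005" --pt "0 0 0 0 0 0 0.005"

```text
t: 10.85
tool_pos: [0.5283, 0.0064, 0.1189]
tool_rot: [-3.141, 0.001, -0.302]
wrist_force: [3.1, 0.2, -21.4]
gripper_width: 0.0113
```

Call:
step_arm --pt "0 0 0 0 0 0.0008 0.005" --pt "0 0 -4 0 0 0 0.005" --pt "0 0 -4 0 0 0 0.005" --pt "0 0 0 0 0 0 0.005"

```text
t: 11.25
tool_pos: [0.5283, 0.0064, 0.1189]
tool_rot: [-3.141, 0.001, -0.163]
wrist_force: [3.1, 1.1, -20.1]
gripper_width: 0.0112
```

Call:
step_arm --pt "0 0 0 0 0 0.0008 0.005" --pt "0 0 0 0 0 0 0.005" --pt "0 0 0 0 0 0 0.005"

```text
t: 11.55
tool_pos: [0.5284, 0.0063, 0.1187]
tool_rot: [-3.141, 0.0, -0.162]
wrist_force: [1.8, 1.8, -16.3]
gripper_width: 0.0113
```

Run:
```python
from h import *
print(ctrl.read_state())
f=viewer.grab_frame("side")[:,:,::-1][150:230,290:370]; cv2.imwrite("pics/side3.png",cv2.resize(f,None,fx=7,fy=7,interpolation=cv2.INTER_CUBIC))
```

```text
{'t': 11.55, 'joints': array([ 0.0117,  0.379 , -0.129 ,  1.0628,  0.0005,  1.7447]), 'joint_vel': array([-0.0007, -0.0014, -0.0016, -0.0001, -0.0004, -0.0037]), 'joint_efforts': array([ -0.659 , -49.6416,  27.3438,   0.7338,  -0.5818,   0.0168]), 'tool_pos': array([0.5284, 0.0063, 0.1187]), 'tool_rot': array([-3.1411,  0.    , -0.1622]), 'wrist_force': array([  1.7865,   1.7526, -16.3261]), 'wrist_torque': array([ 0.4472, -0.363 ,  0.0092]), 'gripper_width': 0.011287516314104514}
```

View pics/side3.png

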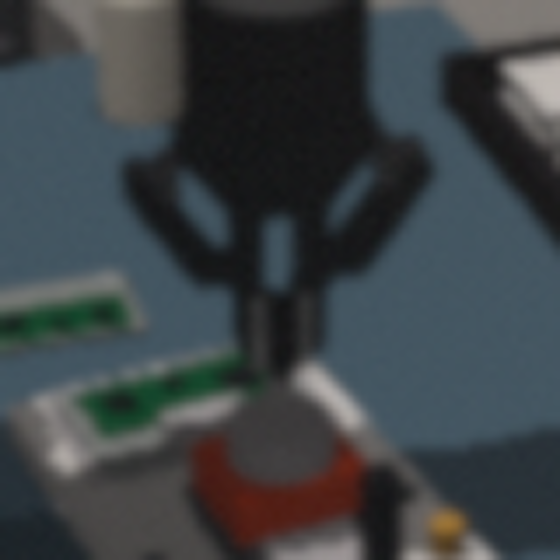

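Call:
step_arm --pt "0 0 -4 0 0 0 0.005" --pt "0 0 -4 0 0 0 0.005" --pt "0 0 0 0 0 0 0.005"

```text
t: 11.9
tool_pos: [0.5285, 0.0063, 0.1187]
tool_rot: [-3.141, -0.0, -0.022]
wrist_force: [2.2, 1.7, -15.0]
gripper_width: 0.0112
```

Call:
step_arm --pt "0 0 -4 0 0 0 0.005" --pt "0 0 -4 0 0 0 0.005" --pt "0 0 0 0 0 0 0.005"

```text
t: 12.2
tool_pos: [0.5285, 0.0063, 0.1187]
tool_rot: [-3.141, -0.0, 0.116]
wrist_force: [1.5, 2.2, -15.3]
gripper_width: 0.0116
```

Run:
```python
from h import *
s=ctrl.read_state();print(s)
f=viewer.grab_frame("top")[:,:,::-1]; cv2.imwrite("pics/top3.png",f)
```

```text
{'t': 12.2, 'joints': array([ 0.0116,  0.3791, -0.1288,  1.0626,  0.0004,  1.466 ]), 'joint_vel': array([ 0.0006, -0.    ,  0.0011, -0.0011,  0.0003,  0.0409]), 'joint_efforts': array([ -0.9523, -49.4177,  27.0964,   0.7492,  -0.6853,  -0.1703]), 'tool_pos': array([0.5285, 0.0063, 0.1187]), 'tool_rot': array([-3.1412, -0.0003,  0.1165]), 'wrist_force': array([  1.4932,   2.226 , -15.3336]), 'wrist_torque': array([ 0.5832, -0.3568,  0.2025]), 'gripper_width': 0.011567849556928262}
```

Run:
```python
from h import *
f=viewer.grab_frame("side")[:,:,::-1][175:225,305:355]; f=np.clip((f/255.)**.5*255,0,255).astype(np.uint8);cv2.imwrite("pics/side4.png",cv2.resize(f,None,fx=11,fy=11,interpolation=cv2.INTER_CUBIC))
print(proj("side",[[.5285,.0063,.094+.0165],[.5285,.0063,.1265+.0165-.006],[.5285,.0063,.091],[.5285,.0063,.080]]))
```

```text
[[329.6295 200.7441]
 [329.5442 193.1185]
 [329.6908 206.2306]
 [329.7249 209.2802]]
```

View pics/side4.png

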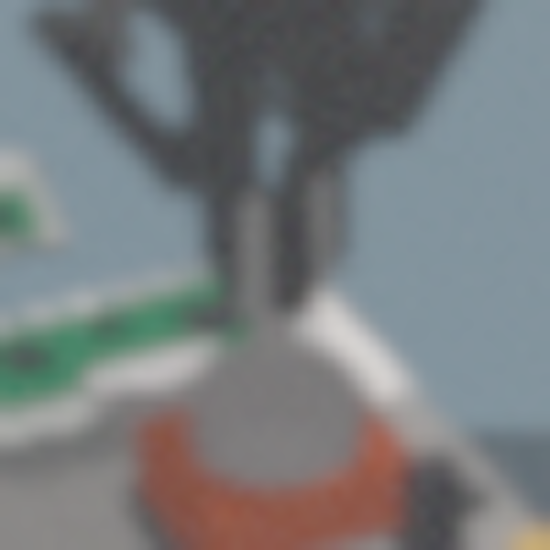

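Call:
step_arm --pt "0 0 0 0 0 0.001 0.005" --pt "0 0 0 0 0 0 0.005" --pt "0 0 0 0 0 0 0.005"

```text
t: 12.6
tool_pos: [0.5286, 0.0062, 0.1181]
tool_rot: [-3.141, -0.001, 0.117]
wrist_force: [1.9, 2.3, -9.8]
gripper_width: 0.0112
```

Call:
step_arm --pt "0 0 0 0 0 0.001 0.005" --pt "0 0 0 0 0 0 0.005" --pt "0 0 0 0 0 0 0.005"

```text
t: 12.9
tool_pos: [0.5286, 0.0062, 0.1167]
tool_rot: [-3.141, -0.001, 0.118]
wrist_force: [1.3, 3.4, -9.6]
gripper_width: 0.0117
```

Run:
```python
from h import *
s=ctrl.read_state();print(s)
```

```text
{'t': 12.9, 'joints': array([ 0.0116,  0.3811, -0.1316,  1.0576,  0.0003,  1.4646]), 'joint_vel': array([-0.0014,  0.0008,  0.0002, -0.0008,  0.0016, -0.0016]), 'joint_efforts': array([ -1.2831, -46.5221,  25.7968,   0.176 ,  -0.9719,  -0.008 ]), 'tool_pos': array([0.5286, 0.0062, 0.1167]), 'tool_rot': array([-3.1414, -0.0005,  0.1178]), 'wrist_force': array([ 1.2862,  3.3647, -9.647 ]), 'wrist_torque': array([ 0.7473, -0.0305, -0.0383]), 'gripper_width': 0.011704113470270857}
```

Call:
step_arm --pt "0 0 0 0 0 0.001 0.005" --pt "0 0 0 0 0 0 0.005" --pt "0 0 0 0 0 0 0.005"

```text
t: 13.2
tool_pos: [0.5287, 0.0062, 0.116]
tool_rot: [-3.141, -0.001, 0.118]
wrist_force: [-1.1, 2.6, -4.7]
gripper_width: 0.0115
```

Call:
step_arm --pt "0 0 0 0 0 0.001 0.005" --pt "0 0 0 0 0 0 0.005" --pt "0 0 0 0 0 0 0.005"

```text
t: 13.5
tool_pos: [0.5288, 0.0062, 0.1157]
tool_rot: [-3.142, -0.002, 0.118]
wrist_force: [-3.4, 2.8, 4.6]
gripper_width: 0.0113
```

Call:
step_arm --pt "0 0 0 0 0 -0.001 0.005" --pt "0 0 0 0 0 -0.001 0.005" --pt "0 0 -4 0 0 0 0.005" --pt "0 0 -4 0 0 -0.0005 0.005" --pt "0 0 0 0 0 0 0.005"

```text
t: 14.0
tool_pos: [0.5287, 0.0061, 0.1165]
tool_rot: [-3.141, -0.0, 0.258]
wrist_force: [1.4, 3.8, -4.8]
gripper_width: 0.0116
```

Run:
```python
from h import *
s=ctrl.read_state();print(s['wrist_torque'],s['joint_efforts'],s['tool_rot'])
```

```text
[ 0.9209 -0.0106  0.0252] [ -1.7312 -43.9861  24.1379   0.152   -1.1928  -0.222 ] [-3.1415 -0.0002  0.2576]
```

Call:
step_arm --pt "0 0 -4 0 0 -0.0004 0.005" --pt "0 0 -4 0 0 -0.0004 0.005" --pt "0 0 0 0 0 0 0.005"

```text
t: 14.3
tool_pos: [0.5287, 0.0062, 0.1173]
tool_rot: [-3.142, -0.0, 0.396]
wrist_force: [0.8, 3.2, -6.3]
gripper_width: 0.0114
```

Run:
```python
from h import *
s=ctrl.read_state();print(s['wrist_torque'],s['joint_efforts'],s['tool_rot'])
```

```text
[ 0.9707 -0.2023  0.0588] [ -1.7823 -44.4405  24.1549   0.4075  -1.1995  -0.1905] [-3.1416 -0.0001  0.396 ]
```

Call:
step_arm --pt "0 0 -4 0 0 -0.0004 0.005" --pt "0 0 -4 0 0 -0.0004 0.005" --pt "0 0 0 0 0 0 0.005"

```text
t: 14.6
tool_pos: [0.5287, 0.0062, 0.1181]
tool_rot: [-3.142, -0.0, 0.535]
wrist_force: [2.3, 1.9, -8.3]
gripper_width: 0.011
```

Run:
```python
from h import *
s=ctrl.read_state();print(s['wrist_torque'],s['joint_efforts'],s['tool_rot'])
```

```text
[ 0.9522 -0.3105  0.0907] [ -1.8537 -45.1419  24.2334   0.734   -1.223   -0.1991] [-3.1416 -0.0002  0.5348]
```

Call:
step_arm --pt "0 0 -4 0 0 -0.0004 0.005" --pt "0 0 -4 0 0 -0.0004 0.005" --pt "0 0 0 0 0 0 0.005"

```text
t: 14.9
tool_pos: [0.5288, 0.0062, 0.119]
tool_rot: [3.142, -0.0, 0.674]
wrist_force: [2.7, 2.8, -8.4]
gripper_width: 0.0112
```

Call:
step_arm --pt "0 0 -4 0 0 -0.0004 0.005" --pt "0 0 -4 0 0 -0.0004 0.005" --pt "0 0 0 0 0 0 0.005"

```text
t: 15.2
tool_pos: [0.5288, 0.0062, 0.1198]
tool_rot: [3.141, -0.0, 0.813]
wrist_force: [3.1, 3.7, -9.1]
gripper_width: 0.0111
```

Run:
```python
from h import *
s=ctrl.read_state();print(s['wrist_torque'],s['joint_efforts'],s['tool_rot'])
```

```text
[ 0.9447 -0.6313  0.0759] [ -2.0502 -46.152   24.2824   1.2789  -1.2908  -0.2016] [ 3.1415 -0.0003  0.8133]
```

Call:
step_arm --pt "0 0 -4 0.001 0 -0.0004 0.005" --pt "0 0 -4 0 0 -0.0004 0.005" --pt "0 0 0 0 0 0 0.005"

```text
t: 15.5
tool_pos: [0.5289, 0.0064, 0.1205]
tool_rot: [-3.142, 0.001, 0.952]
wrist_force: [2.9, 2.4, -9.4]
gripper_width: 0.0114
```

Call:
step_arm --pt "0 0 -4 0 0 -0.0004 0.005" --pt "0 0 -4 0 0 -0.0004 0.005" --pt "0 0 0 0 0 0 0.005"

```text
t: 15.8
tool_pos: [0.5289, 0.0065, 0.1213]
tool_rot: [-3.141, 0.001, 1.092]
wrist_force: [3.1, 1.9, -10.7]
gripper_width: 0.0113
```

Run:
```python
from h import *
s=ctrl.read_state();print(s['wrist_torque'],s['joint_efforts'],s['tool_rot'])
```

```text
[ 0.5147 -0.4542  0.0817] [ -1.1042 -46.8017  25.0981   1.0117  -0.6812  -0.2004] [-3.1413  0.001   1.0918]
```

Call:
step_arm --pt "0 0 -4 0 0 -0.0003 0.005" --pt "0 0 -4 0 0 -0.0004 0.005" --pt "0 0 0 0 0 0 0.005"

```text
t: 16.1
tool_pos: [0.529, 0.0065, 0.1221]
tool_rot: [-3.141, 0.001, 1.231]
wrist_force: [3.6, 1.5, -10.6]
gripper_width: 0.0115
```

Call:
step_arm --pt "0 0 -4 0 0 -0.0003 0.005" --pt "0 0 -4 0 0 -0.0003 0.005" --pt "0 0 0 0 0 0 0.005"

```text
t: 16.4
tool_pos: [0.529, 0.0066, 0.1228]
tool_rot: [-3.141, 0.001, 1.371]
wrist_force: [1.9, 1.0, -11.3]
gripper_width: 0.0111
```

Run:
```python
from h import *
s=ctrl.read_state();print(s['wrist_torque'],s['joint_efforts'],s['tool_rot'],s['joints'])
```

```text
[ 0.4425 -0.4933  0.0528] [ -1.0576 -46.9738  25.2486   1.03    -0.5805  -0.1994] [-3.1413  0.0006  1.3711] [ 0.0128  0.3766 -0.1208  1.0739 -0.0006  0.2125]
```

Call:
step_arm --pt "0 0 -4 0 0 -0.0003 0.005" --pt "0 0 -4 0 0 0 0.005" --pt "0 0 0 0 0 0 0.005"

```text
t: 16.7
tool_pos: [0.529, 0.0067, 0.1231]
tool_rot: [-3.141, 0.0, 1.511]
wrist_force: [3.6, 1.8, -11.4]
gripper_width: 0.0113
```

Run:
```python
from h import *
s=ctrl.read_state();print(s['wrist_torque'],s['joint_efforts'],s['tool_rot'],s['joints'])
```

```text
[ 0.4301 -0.5063  0.0159] [ -1.0891 -47.1346  25.3201   1.0658  -0.5616  -0.2008] [-3.1411  0.0005  1.5107] [ 0.0129  0.3763 -0.1204  1.0746 -0.0004  0.073 ]
```

Call:
step_arm --pt "0 0 0 0 0 0.0008 0.005" --pt "0 0 0 0 0 0 0.005" --pt "0 0 0 0 0 0 0.005"

```text
t: 17.0
tool_pos: [0.5291, 0.0067, 0.1228]
tool_rot: [3.142, 0.0, 1.513]
wrist_force: [2.1, 1.7, -9.5]
gripper_width: 0.0113
```

Call:
step_arm --pt "0 0 0 0 0 0.0008 0.005" --pt "0 0 0 0 0 0 0.005" --pt "0 0 0 0 0 0 0.005"

```text
t: 17.3
tool_pos: [0.5292, 0.0067, 0.1224]
tool_rot: [3.141, 0.0, 1.514]
wrist_force: [-0.6, 1.2, -3.0]
gripper_width: 0.0115
```

Call:
step_arm --pt "0 0 0 0 0 0 0.02" --pt "0 0 0 0 0 0 0.035" --pt "0 0 0 0 0 0 0.04" --pt "0 0 0 0 0 0 0.04" --pt "0 0 0 0 0 0 0.04" --pt "0 0 0 0 0 0 0.04"

```text
t: 17.9
tool_pos: [0.5291, 0.0068, 0.1218]
tool_rot: [-3.142, 0.0, 1.514]
wrist_force: [-0.3, -0.7, -0.2]
gripper_width: 0.0401
```

Call:
step_arm --pt "0 0 0 0 0 -0.02 0.04" --pt "0 0 0 0 0 -0.04 0.04" --pt "0 0 0 0 0 -0.04 0.04" --pt "0 0 0 0 0 0 0.04"

```text
t: 18.3
tool_pos: [0.5326, 0.0069, 0.228]
tool_rot: [3.13, -0.001, 1.514]
wrist_force: [1.0, -0.8, 0.5]
gripper_width: 0.0401
```

Run:
```python
from h import *
s=ctrl.read_state();print(s['wrist_force'],s['tool_pos'],s['tool_rot'])
F=viewer.grab_frame("side")[:,:,::-1]; cv2.imwrite("pics/s5f.png",F);f=F[175:250,300:375]; f=np.clip((f/255.)**.6*255,0,255).astype(np.uint8);cv2.imwrite("pics/side5.png",cv2.resize(f,None,fx=7.5,fy=7.5,interpolation=cv2.INTER_CUBIC))
print(proj("side",[[.5285,.0063,.094],[.5285,.0063,.12],[.5285,.0063,.1145],[.5285,.0063,.1405],[.5285,.0063,.08],[.54,-.0885,.1]]))
```

```text
[ 0.9676 -0.7697  0.4556] [0.5326 0.0069 0.228 ] [ 3.13   -0.0007  1.5142]
[[329.6815 205.3933]
 [329.5992 198.0332]
 [329.6168 199.6058]
 [329.5328 192.0964]
 [329.7249 209.2802]
 [344.0973 220.4436]]
```

View pics/side5.png

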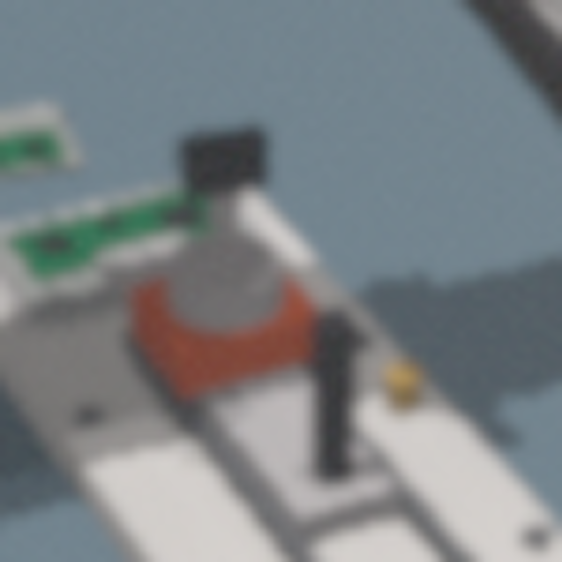

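Run:
```python
from h import *
print(proj("side",[[.54,-.0885,.112],[.54,-.0885,.037]]),proj("top",[[.54,-.0885,.112],[.54,-.0885,.037]]))
def go(P,yaw,t):
    s=ctrl.read_state(); y=s['tool_rot'][2]; d=np.array(t)-s['tool_pos'][:2]; print("dyaw deg",np.degrees(yaw-y)); 
    for a in(y,yaw): print(d@[np.cos(a),np.sin(a)],d@[np.sin(a),-np.cos(a)])
go(0,np.radians(97.3),(.540,-.0885))
```

```text
[[344.1473 216.9103]
 [343.8444 238.2923]] [[367.7816 192.9713]
 [365.0433 199.4683]]
dyaw deg 10.543999473693358
-0.09468678414594255 0.014083458733926992
-0.09566510661920063 -0.0034811316188152405
```

Call:
step_arm --pt "0 0 -5.3 0 0 0 0.05" --pt "0 0 -5.2 0 0 0 0.05" --pt "0 0 0 -0.032 -0.0012 0 0.05" --pt "0 0 0 -0.032 -0.0012 0 0.05" --pt "0 0 0 -0.0315 -0.0012 0 0.05" --pt "0 0 0 0 0 0.02 0.05" --pt "0 0 0 0 0 0.02 0.05" --pt "0 0 0 0 0 0.02 0.05" --pt "0 0 0 0 0 0 0.05" --pt "0 0 0 0 0 0 0.05"

```text
t: 19.35
tool_pos: [0.5368, -0.0882, 0.1609]
tool_rot: [-3.139, -0.001, 1.697]
wrist_force: [0.3, 0.4, -0.2]
gripper_width: 0.0502
```

Run:
```python
from h import *
s=ctrl.read_state();print(s['wrist_force'],s['tool_pos'],s['tool_rot'])
F=viewer.grab_frame("side")[:,:,::-1]; f=F[160:250,300:390]; f=np.clip((f/255.)**.6*255,0,255).astype(np.uint8);cv2.imwrite("pics/side6.png",cv2.resize(f,None,fx=6,fy=6,interpolation=cv2.INTER_CUBIC))
```

```text
[ 0.276   0.3742 -0.2368] [ 0.5368 -0.0882  0.1609] [-3.1391 -0.0008  1.6974]
```

View pics/side6.png

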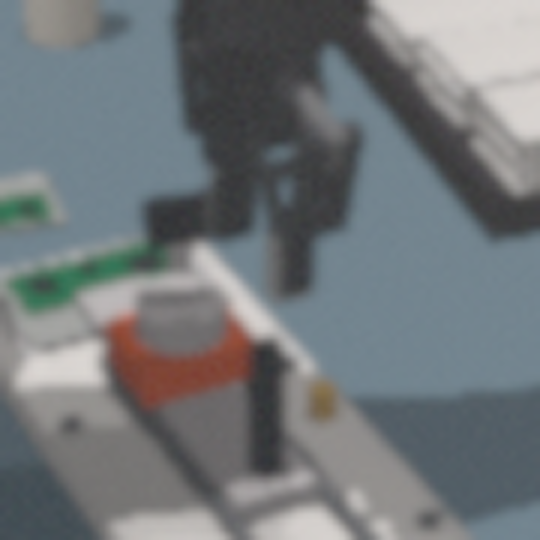

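Call:
step_arm --pt "0 0 0 0 0.003 0.02 0.05" --pt "0 0 0 0 0 0.02 0.05" --pt "0 0 0 0 0 0.02 0.05" --pt "0 0 0 0 0 0 0.05"

```text
t: 19.8
tool_pos: [0.5393, -0.0876, 0.1003]
tool_rot: [-3.138, -0.001, 1.698]
wrist_force: [-0.6, -0.3, -0.6]
gripper_width: 0.0499
```

Call:
step_arm --pt "0 0 0 0 0 0 0.03" --pt "0 0 0 0 0 0 0.02" --pt "0 0 0 0 0 0 0.017" --pt "0 0 0 0 0 0 0.016" --pt "0 0 0 0 0 0 0.016" --force 20

```text
t: 20.3
tool_pos: [0.5409, -0.0881, 0.1024]
tool_rot: [3.141, 0.0, 1.697]
wrist_force: [-1.0, -1.1, 0.0]
gripper_width: 0.016
```

Call:
step_arm --pt "0 0 0 -0.002 0 0 0.016" --pt "0 0 0 -0.002 0 0 0.016" --pt "0 0 0 0 0 0 0.016"

```text
t: 20.6
tool_pos: [0.5413, -0.0919, 0.102]
tool_rot: [3.141, -0.0, 1.697]
wrist_force: [-0.7, 2.2, 1.6]
gripper_width: 0.0162
```

Call:
step_arm --pt "0 0 0 -0.002 0 0 0.016" --pt "0 0 0 -0.002 0 0 0.016" --pt "0 0 0 0 0 0 0.016"

```text
t: 20.9
tool_pos: [0.5418, -0.0963, 0.1018]
tool_rot: [3.141, 0.0, 1.697]
wrist_force: [0.4, 1.9, 0.8]
gripper_width: 0.0163
```

Call:
step_arm --pt "0 0 0 -0.006 0 0 0.016" --pt "0 0 0 -0.006 0 0 0.016" --pt "0 0 0 -0.006 0 0 0.016" --pt "0 0 0 -0.006 0 0 0.016" --pt "0 0 0 -0.006 0 0 0.016" --pt "0 0 0 -0.006 0 0 0.016" --pt "0 0 0 -0.003 0 0 0.016" --pt "0 0 0 0 0 0 0.016"

```text
t: 21.7
tool_pos: [0.5463, -0.1358, 0.1017]
tool_rot: [-3.141, 0.001, 1.696]
wrist_force: [0.9, -0.7, -0.5]
gripper_width: 0.0162
```

Call:
step_arm --pt "0 0 0 -0.002 0 0 0.016" --pt "0 0 0 -0.002 0 0 0.016" --pt "0 0 0 0 0 0 0.016" --pt "0 0 0 0 0 0 0.016"

```text
t: 22.1
tool_pos: [0.5466, -0.1387, 0.1016]
tool_rot: [-3.14, 0.0, 1.697]
wrist_force: [-0.4, 1.5, -0.5]
gripper_width: 0.0159
```

Call:
step_arm --pt "0 0 0 -0.002 0 0 0.016" --pt "0 0 0 0 0 0 0.016" --pt "0 0 0 0 0 0 0.016"

```text
t: 22.4
tool_pos: [0.5467, -0.1401, 0.1016]
tool_rot: [-3.14, -0.001, 1.698]
wrist_force: [-1.5, 3.6, 0.6]
gripper_width: 0.0161
```

Call:
step_arm --pt "0 0 0 -0.002 0 0 0.016" --pt "0 0 0 0 0 0 0.016" --pt "0 0 0 0 0 0 0.016"

```text
t: 22.7
tool_pos: [0.5468, -0.1402, 0.1015]
tool_rot: [-3.141, -0.005, 1.699]
wrist_force: [-3.1, 8.6, 1.4]
gripper_width: 0.0163
```

End stop reached. Now I'll let go, back up and look.

Call:
step_arm --pt "0 0 0 0.002 0 0 0.02" --pt "0 0 0 0 0 0 0.04" --pt "0 0 0 0 0 0 0.05" --pt "0 0 0 0 0 0 0.05" --pt "0 0 0 0 0 -0.03 0.05" --pt "0 0 0 0 0 -0.04 0.05" --pt "0 0 0 0 0 -0.04 0.05" --pt "0 0 0 0 0 -0.03 0.05" --pt "0 0 0 0 0 0 0.05" --pt "0 0 0 0 0 0 0.05"

```text
t: 23.7
tool_pos: [0.5477, -0.141, 0.2425]
tool_rot: [3.14, 0.001, 1.697]
wrist_force: [-0.5, -0.3, -0.8]
gripper_width: 0.05
```

Run:
```python
from h import *
s=ctrl.read_state();print(s['t'],s['wrist_force'],s['tool_pos'])
F=viewer.grab_frame("side")[:,:,::-1]; f=F[170:280,280:390]; cv2.imwrite("pics/side7.png",cv2.resize(f,None,fx=5.4,fy=5.4,interpolation=cv2.INTER_CUBIC))
y=np.array([np.sin(np.radians(7.3)),-np.cos(np.radians(7.3))])
for g in(0,.047,.052):
    p=np.array([.528,.0055])+y*(.095+g); print(g,proj("side",[[*p,.112],[*p,.037]]).ravel())
```

```text
23.7 [-0.5358 -0.2849 -0.7748] [ 0.5477 -0.141   0.2425]
0 [344.1998 216.9506 343.8949 238.3345]
0.047 [352.253  226.0016 351.6222 247.7859]
0.052 [353.1447 227.0038 352.4764 248.8308]
```

View pics/side7.png

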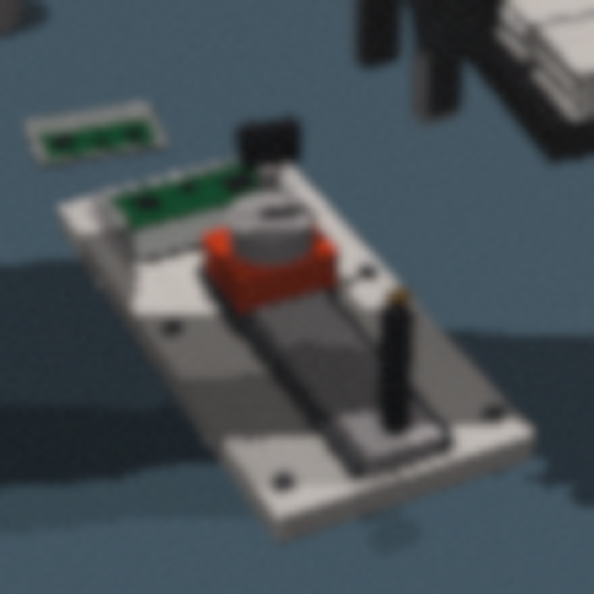

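The side view shows three things:
- **Post:** column about 353.3, where I'd expect it with the gate 52 mm open.
- **Wing:** still raised, at zoom pixel (268,142).
- **Carrier and standoff:** both where they were. The standoff is just visible behind the post top at (400,297).

I'll hand in.

Run:
```python
from h import *
print(ctrl.close_job())
```

```text
the job is handed in; nothing more can be done
None
```

I unlocked the screw and opened the gate, then let go and handed the job in at about 24 s of the 61 s allowed; no verdict is reported.

**Screw:** I pinched the wing and pulled it up until it met the thread at about 6.8 mm. Turned counterclockwise, it reached the thread start after 16–24°. I pulled it about 9.4 mm further up and wound it to about 153° in all. Let go, it stayed up by itself: from the arm's height it stands about 20.2–20.5 mm above rest, and the wing's pixel rows in the side view agree.

**Gate:** I slid it by the black post with about 2 N until it met its end stop. In the last side picture the post's column matches 52 mm open. Its top and bottom rows are about 1 pixel off what I expected.

**Rest of the bench:** in that picture the carrier lies in its nest clear of the tongue, and the standoff is where it was. I kept clear of everything else, but checked the reel, driver, bottle and cup only in earlier pictures or not at all. The gripper was well above everything, with no contact force.

**What did not go to plan:**
- **Late climb:** the screw started climbing later than I expected, only after about 70° of turning. My pull briefly reached about 21 N at the wrist, an estimated 12 N on the thread against the 25 N limit. I eased off, found the groove's floor, and wound on with a lighter pull.
- **Grip offset:** the grip on the wing was 1–2 mm off at first. I corrected it using the side forces.

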